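Snap the keeper cap over the spur gear

TASK

Lift the blue parts canister by its handle off the orange gear stand and set it down gently and upright, fully on the round yellow pad, then let it go. Then press the red snap cap onto the chrome post of the stand until it clicks over the balls and sits flush on the spur gear, and keep pressing after the click: finish with the gripper still on the cap, pushing it firmly down onto the gear. Leave everything else on the table where it is.

Things in the scene. Friction and masses are not known exactly. Their poses are not given: they have to be found in the camera images.
- handle (a point): Middle of the straight top bar of the canister's rigid black handle. The bar is round, 10 mm thick, straight for 60 mm along this point's x axis, and lies 130 mm above the canister's underside; 50 mm of free space between it and the lid (45 mm below the bar). z up.
- canister: Blue closed parts canister with an aluminium lid, 107 mm over the lid, 104 mm below, 80 mm tall without the handle, 0.25 to 0.5 kg; starts standing on the two rails of the stand, over the post. Origin: centre of its underside; z up.
- pad: Fixed round yellow pad, 144 mm across, 3 mm thick, lying on the table; the canister goes here. Origin: centre of its underside.
- stand: Fixed orange gear stand: base plate 120 (x) by 110 (y) by 8 mm, with two rails 14 mm wide along its x axis at y = +-48 mm, whose tops are 50 mm above the table (82 mm free between the rails). The gear and post stand at its centre. Origin: centre of its underside, on the table.
- gear: Steel spur gear fixed flat on the stand's plate round the post, 64 mm across, 8 mm thick; the cap seats on its top. Origin: centre of its underside, 8 mm above the table.
- seat (a point): Centre of the gear's upper face, on the axis of the post, 16 mm above the table; z up. The chrome post rises 20 mm above this point, is 15 mm thick and tapers to 6 mm over its top 6 mm; four brass spring balls stick out of its sides 9 mm above this point, to 22 mm across.
- cap_grip (a point): Point on the axis of the loose red snap cap at which to grip its round stem (22 mm thick, from 26 to 62 mm above the cap's open rim); this point is 47 mm above the rim. z up along the axis. The cap weighs about 40 g and starts standing on its open rim on the table.
- cap_rim (a point): Centre of the cap's open lower rim (skirt 31 mm across, 26 mm tall, hollow 23 mm deep, with an inner lip that leaves a 17.5 mm opening); z up along the cap. Home when this point meets seat.
- cap: The red snap cap itself; origin: the same point as cap_rim. Pushed down, the lip meets the balls 12 mm before home; the push rises to about 8 to 12 N some 10 mm before home, then falls off, and from 6 mm to 1 mm before home the balls draw the cap down with up to 10 N (the click). After that the rim rests hard on the gear and the push rises again.
- pack_a: Bystander: blue hard-cased battery pack, 25 x 47 x 138 mm, upright in the bamboo rack at the back. Origin: centre of its underside.
- pack_b: Bystander: the other blue battery pack, like the first.
- receiver: Bystander: black plastic receiver box, 35 x 52 x 18 mm, loose on the table. Origin: centre of its underside.
- wheel: Bystander: spare rubber car wheel lying flat, 100 mm across, 40 mm tall, loose. Origin: centre of its underside.
- spare_gear: Bystander: small steel spur gear lying flat, 45 mm across, 8 mm thick, loose. Origin: centre of its underside.

How it is judged (in metres and radians):
On the way, in this order (a step that is already met when the one before it is completed fails the run):
1. the canister is lifted clear of the stand (height (world z) of canister above 0.062 m and contact force between canister and stand below 0.01 N), for 0.1 s.
2. the canister stands upright on the yellow pad, released (horizontal distance between canister and pad below 0.022 m and height (world z) of canister below 0.007 m and angle between canister's own z axis and vertical below 0.06 rad and linear speed of canister below 0.03 m/s and contact force between the fingers and canister below 0.1 N), for 0.3 s.
3. the cap has snapped home on the gear (z of cap_rim in the frame of seat between -0.003 and 0.0025 m and horizontal distance between cap_rim and seat below 0.0035 m and angle between the z axis of cap_rim and the z axis of seat, either way round below 0.1 rad), for 0.2 s.
At the end, for the whole second after the job is handed in: Canister untouched on the pad, upright within 0.06 rad, within 22 mm of its centre; cap on the post, rim within 2.5 mm of the gear and 3.5 mm of the axis, aligned within 0.1 rad, fingers still on it, pressed on the gear with over 3 N (all of step 2 and all of step 3 and contact force between cap and gear above 3 N and contact force between the fingers and cap above 2 N); the arm keeps its last pose, push and grip.
It fails at once if the canister is dropped (falls faster than 0.5 m/s while not held) (linear speed of canister above 0.5 m/s and contact force between the fingers and canister below 0.05 N).
It fails at once if the canister is tipped by more than 0.6 rad (angle between canister's own z axis and vertical above 0.6 rad).
It fails at once if a bystander is moved by more than 30 mm (distance of any of pack_a, pack_b, receiver, wheel, spare_gear from where it was at the start of the episode above 0.03 m).
It also fails if it takes over 67 s, if anything falls off the work surface, if the arm or the gripper's body presses on something with over 40 N, if the wrist force passes 120 N, or if a joint passes its speed limit or range.

ROBOT

A 6-joint arm with a two-finger parallel gripper is mounted at the origin on the work surface. World frame = base frame: x ahead of the robot, y to its left, z up, the work surface at z = 0. Lengths are in m, angles in degrees, forces in N, time in s.
With the tool pointing down it reaches from about 0.35 to 0.875 m from the base axis. Payload 4.2 kg.
Tool frame: the origin (TCP) lies on the centre line of the jaws, within the pads' length; the fingertips stand 17 mm ahead of it and the grasp point (between the pads) lies 2 mm behind it; z points along the fingers, y is the direction in which the jaws open and shut (so a half turn about z gives the same grasp; the last joint's range is limited). The gripper opens to 87 mm and grips with 3 to 60 N. Pads are 19 mm wide; open, the fingers measure 117 mm over their backs; the gripper's body (75 mm by 190 mm) begins 51 mm behind the grasp point.
Start: joints at [-54.11, 22.042, 0.453, 0, -68.411, -14.817], TCP at [0.225, -0.583, 0.24] pointing down, gripper open.
Joint ranges: [-179.83, 179.83], [-69.29, 118.12], [-61.27, 80.66], [-181.25, 117.63], [-171.15, -9.14], [-177.46, 177.46]. Speed limits (degrees/s): [159.86, 159.86, 180, 180, 180, 180].

INTERFACE

Orientations are given as a 3x3 rotation matrix whose columns are the frame's x, y, z axes.
In Python, from station import * gives the robot as it stands.
- The arm moves only by the tool play_rows, never from a script. Its argument "targets" is a list that holds one entry, the list of rows, each a list of 5 numbers: the closure, from 0 (fully open) to 1 (shut), then the shift along the world's x, y, z in m, then the turn about the world's z in rad. In form: [[[gripper, x, y, z, twist], ...]]. A call has 1 to 5 rows; each row is the pose to reach, as a shift and turn from the pose commanded when the call began; what a row does not reach only later rows make up. A row lasts 1/12 s, in which the tool goes at most 41.7 mm and 7.16 degrees, less where a joint would pass 70% of its speed; a pose out of reach is approached as far as the arm can. A call with a gripper value outside its range is refused whole. The fingers move at their own pace and stop on an object; the grip force is fixed at half the most. Time passes only in rows, so rows that repeat a pose let the fingers close. It gives the time, the measured TCP pose, the force and the opening at its end, in the units of the state.
- sense(): the state, without advancing time (a new reading comes with each control period).
- capture(name): name is "side" or "top"; returns the picture (480x640x3 uint8, blue, green, red); there is no depth.
- get_calibration(name): a dict with "camera_matrix" (3x3 intrinsics, pixels), "T" (4x4, takes a point from camera to world coordinates). Camera axes: x right, y up, looking along -z (the intrinsics and any distortion apply to the point x, -y, -z); pixel columns grow to the right and rows downward; lengths in m; the calibration is good to about 2 mm. A picture is of the moment at which its call begins. get_calibration takes no time and is no camera call.
- finish_job(): hands the job in, once; it reports no verdict.
The state is a dict: "time_s": time; "joints": joint angles; "joint_velocities": joint speeds; "effort": joint torques, N m; "tcp_pos": TCP position; "ee_rot": TCP orientation; "wrist_force": force on the tool from outside, world axes, zero at the start; "moment": the same for the moment, N m; "gripper_width": opening from 0.0 (shut) to 1.0 (fully open).
Only numpy, scipy, OpenCV 4.12 (cv2) and the standard library are available. Lean on these libraries where they do the work, as an engineer would, in place of code of your own. Each camera call takes 0.05 s, during which the arm holds its last target. There are 200 camera calls.

## Working session

There is one attempt and no reset: what is moved stays moved. The work goes in short steps, Python scripts to look and compute and a tool call to move; the robot and the scene stay as the last step left them, time stands still between calls to the robot, and variables do not carry over. Pictures are saved under pics/ and viewed, on a budget of 10 in all, crops included, one or two more only if the job needs it, and the job is handed in when it is done.

Besides the shell and the picture viewer there is one more tool, called after ">>>" by a JSON object that holds its "fn" and its "kwargs", one argument or row to a line. play_rows: Moves the arm, as the interface text tells. Its arguments: {"type":"object","properties":{"targets":{"type":"array","items":{"type":"array","items":{"type":"array","items":{"type":"number"}}}}},"required":["targets"]}

```bash
mkdir -p pics; ls; python3 - <<'E'
from station import *
import cv2,numpy as np
for n in("side","top"):
    cv2.imwrite(f"pics/{n}0.png",capture(n)); c=get_calibration(n); print(n,{k:(np.round(v,4).tolist() if not isinstance(v,str) else v) for k,v in c.items()})
s=sense();print(s)
E
```

```text
pics
side {'camera_matrix': [[589.666, 0.0, 316.6754], [0.0, 589.666, 240.3884], [0.0, 0.0, 1.0]], 'T': [[-0.9213, 0.2784, -0.2713, 0.2279], [-0.3887, -0.6494, 0.6536, 0.8305], [0.0058, 0.7077, 0.7065, 1.0654], [0.0, 0.0, 0.0, 1.0]]}
top {'camera_matrix': [[577.3419, 0.0, 313.9182], [0.0, 577.3419, 232.5801], [0.0, 0.0, 1.0]], 'T': [[-0.0134, 0.9988, -0.0468, 0.5327], [-0.9999, -0.0132, 0.0047, -0.0578], [0.0041, 0.0469, 0.9989, 1.5228], [0.0, 0.0, 0.0, 1.0]]}
{'time_s': 0.1, 'joints': array([-5.41090624e+01,  2.20845260e+01,  3.86683236e-01, -2.40884315e-02,
       -6.84121361e+01, -1.48164339e+01]), 'joint_velocities': array([ 0.00508837, -0.1100192 ,  0.18807108,  0.136941  , -0.01446958,
       -0.03093292]), 'effort': array([-3.78606037e-04, -3.91689456e+01,  1.87934643e+01,  4.23189595e+00,
        1.34730869e-02, -6.18108879e-05]), 'tcp_pos': array([ 0.22456032, -0.58271083,  0.23858511]), 'ee_rot': array([[-9.33169339e-01, -3.59436130e-01, -8.08565727e-04],
       [-3.59437022e-01,  9.33167640e-01,  1.78420273e-03],
       [ 1.13220445e-04,  1.95559174e-03, -9.99998081e-01]]), 'wrist_force': array([-0.07404383,  0.49699286, -0.33339432]), 'moment': array([-0.05950228, -0.03693572,  0.05389879]), 'gripper_width': 0.9999155256474377}
```

View pics/side0.png

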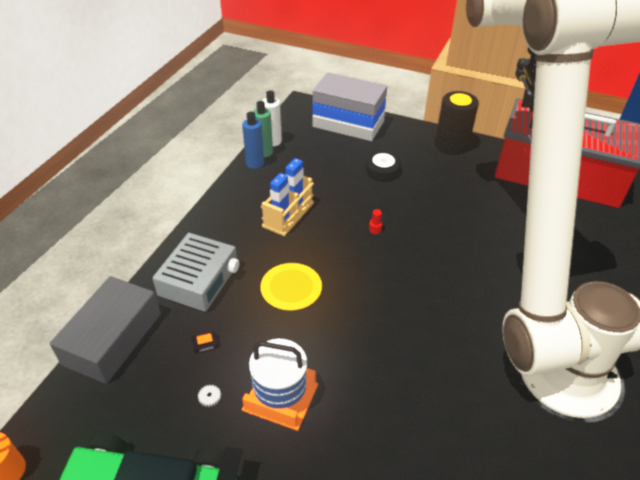

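View pics/top0.png

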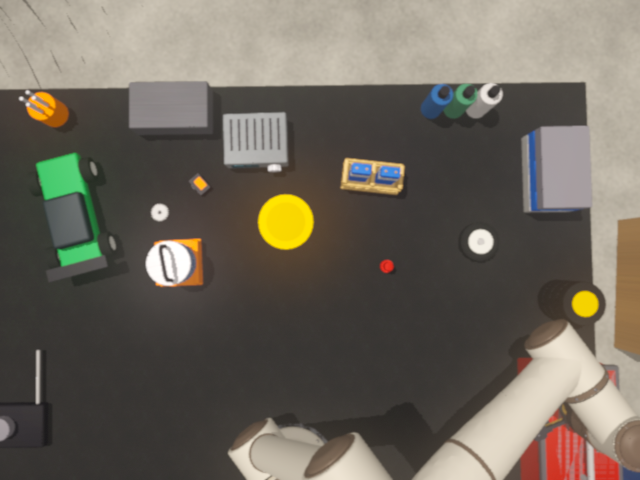

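Side view: canister at about (278,375) on the orange stand, pad (291,286), cap (376,222). Top view: canister (170,263), pad (286,222), cap (387,266), and the handle bar runs roughly from (163,247) to (177,280).

```bash
cat >h.py <<'E'
from station import *
import cv2,numpy as np
def ray(n,uv):
    c=get_calibration(n);K=np.array(c["camera_matrix"]);T=np.array(c["T"])
    d=np.linalg.inv(K)@[uv[0],uv[1],1]; d=T[:3,:3]@(d*[1,-1,-1]); return T[:3,3],d/np.linalg.norm(d)
def onz(n,uv,z):
    o,d=ray(n,uv); return o+d*(z-o[2])/d[2]
def tri(a,b):
    (o1,d1),(o2,d2)=ray("side",a),ray("top",b)
    s=np.linalg.lstsq(np.c_[d1,-d2],o2-o1,rcond=None)[0]; p,q=o1+s[0]*d1,o2+s[1]*d2
    return (p+q)/2,np.linalg.norm(p-q)
def proj(n,p):
    c=get_calibration(n);K=np.array(c["camera_matrix"]);T=np.array(c["T"])
    q=T[:3,:3].T@(np.asarray(p)-T[:3,3])*[1,-1,-1]; return (K@q)[:2]/q[2]
def mask(img,lo,hi,box=None):
    m=cv2.inRange(cv2.cvtColor(img,cv2.COLOR_BGR2HSV),np.array(lo),np.array(hi))
    if box: x0,y0,x1,y1=box; k=np.zeros_like(m);k[y0:y1,x0:x1]=255;m&=k
    return m
def big(m): return max(cv2.findContours(m,cv2.RETR_EXTERNAL,cv2.CHAIN_APPROX_NONE)[0],key=cv2.contourArea)
def cen(c): M=cv2.moments(c);return np.array([M["m10"],M["m01"]])/M["m00"]
E
cat >m.py <<'E'
from h import *
I={n:cv2.imread(f"pics/{n}0.png") for n in("side","top")}
Y=dict(side=(230,240,350,330),top=(240,180,330,260)); C=dict(side=(355,200,395,245),top=(370,250,405,285)); S=dict(side=(230,330,335,440),top=(130,225,215,300))
for n in I:
    c=big(mask(I[n],(20,100,80),(35,255,255),Y[n])); print(n,"pad",cen(c),onz(n,cen(c),.003))
    c=big(mask(I[n],(0,120,60),(8,255,255),C[n])); print(n,"cap",cen(c),onz(n,cen(c),.03),cv2.boundingRect(c))
    m=mask(I[n],(4,150,60),(18,255,255),S[n]); h=cv2.minAreaRect(cv2.findNonZero(m)); print(n,"stand",np.round(cv2.boxPoints(h)).tolist())
n="top";m=mask(I[n],(0,0,100),(180,70,255),(140,235,200,290));c=cv2.convexHull(big(m));e=cv2.fitEllipse(c);print("lid",e,onz(n,e[0],.13))
x0,y0,x1,y1=140,230,215,296;a=cv2.resize(I["top"][y0:y1,x0:x1],None,fx=6,fy=6,interpolation=2)
x0,y0,x1,y1=238,330,328,430;b=cv2.resize(I["side"][y0:y1,x0:x1],None,fx=4,fy=4,interpolation=2)
o=np.zeros((400,812,3),np.uint8);o[:396,:450]=a;o[:400,452:812]=b;cv2.imwrite("pics/z0.png",o[:,:800])
E
python3 m.py
```

```text
side pad [290.74862096 286.0772978 ] [0.63282254 0.01272651 0.003     ]
side cap [375.65076336 222.05534351] [ 0.51227988 -0.24846197  0.03      ] (369, 209, 14, 26)
side stand [[238.0, 409.0], [259.0, 350.0], [322.0, 373.0], [300.0, 432.0]]
top pad [285.30630266 221.386788  ] [0.63453187 0.01008179 0.003     ]
top cap [386.375      265.77850877] [ 0.51442506 -0.25082368  0.03      ] (379, 259, 16, 15)
top stand [[154.0, 239.0], [201.0, 238.0], [203.0, 285.0], [155.0, 287.0]]
lid ((169.3667755126953, 262.7878723144531), (44.68170166015625, 51.05301284790039), 87.06832122802734) [0.52984533 0.28446319 0.13      ]
```

View pics/z0.png

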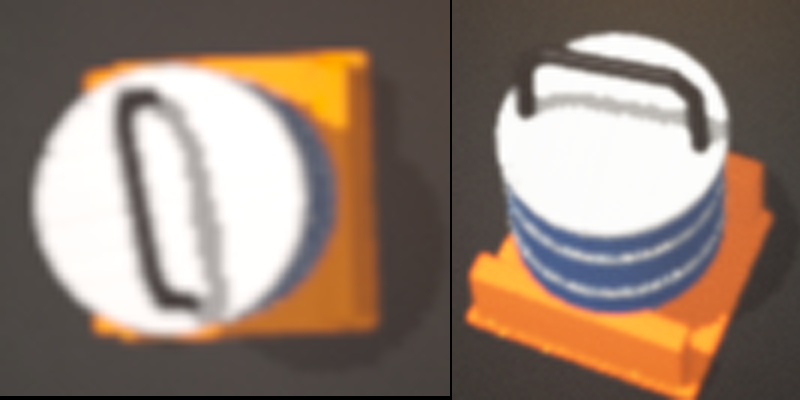

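```bash
python3 - <<'E'
from h import *
t=[(160.8,247.5),(166.3,278.3)]; s=[(261.3,343.3),(293.8,349.5)]
T=[onz("top",p,.182) for p in t];S=[onz("side",p,.182) for p in s]
print(T,S)
print(tri(s[0],t[0]),tri(s[1],t[1]),tri(s[0],t[1]))
d=T[1]-T[0];print(sum(T)/2,np.linalg.norm(d),np.degrees(np.arctan2(d[1],d[0])))
d=S[1]-S[0];print(sum(S)/2,np.linalg.norm(d),np.degrees(np.arctan2(d[1],d[0])))
print("cap tri",tri((376,211),(386.4,266)),onz("top",(386.4,265.8),.06),onz("side",(376,232),.0))
R=sense()["ee_rot"];print("yaw of y axis",np.degrees(np.arctan2(R[1,1],R[0,1])))
E
```

```text
[array([0.56563466, 0.29147544, 0.182     ]), array([0.49420117, 0.27883152, 0.182     ])] [array([0.55685011, 0.29464473, 0.182     ]), array([0.49741661, 0.28380758, 0.182     ])]
(array([0.56259236, 0.29176682, 0.17555777]), np.float64(0.006923815736317543)) (array([0.49631171, 0.28068228, 0.1781789 ]), np.float64(0.004775135398147012)) (array([0.52301646, 0.28989477, 0.19364973]), np.float64(0.06324518493589196))
[0.52991792 0.28515348 0.182     ] 0.07254386394209211 -169.96245049912415
[0.52713336 0.28922615 0.182     ] 0.060413447984342276 -169.66617357939074
cap tri (array([ 0.51402874, -0.24583833,  0.06977366]), np.float64(0.0006870627855208527)) [ 0.51473787 -0.24700688  0.06      ] [ 0.50747764 -0.24427385  0.        ]
yaw of y axis 111.0656131012863
```

>>> {"fn": "play_rows", "kwargs": {
  "targets": [
    [[0, 0.021, 0.033, 0, -0.04], [0, 0.042, 0.066, 0, -0.08], [0, 0.063, 0.098, 0, -0.12], [0, 0.084, 0.131, 0, -0.16], [0, 0.105, 0.163, 0, -0.19]]
  ]
}}

```text
time_s: 0.52
tcp_pos: [0.33, -0.4184, 0.2391]
ee_rot: [[-0.985, -0.174, -0.001], [-0.174, 0.985, 0.001], [0.001, 0.001, -1.0]]
wrist_force: [1.4, -0.3, 0.2]
gripper_width: 0.999
```

>>> {"fn": "play_rows", "kwargs": {
  "targets": [
    [[0, 0.018, 0.035, 0, 0], [0, 0.036, 0.07, 0, 0], [0, 0.054, 0.105, 0, 0], [0, 0.072, 0.14, 0, 0], [0, 0.09, 0.175, 0, 0]]
  ]
}}

```text
time_s: 0.93
tcp_pos: [0.4199, -0.2432, 0.2394]
ee_rot: [[-0.984, -0.177, -0.0], [-0.177, 0.984, 0.0], [0.0, 0.0, -1.0]]
wrist_force: [0.3, 0.3, -1.0]
gripper_width: 1.0
```

>>> {"fn": "play_rows", "kwargs": {
  "targets": [
    [[0, 0.012, 0.038, 0, 0], [0, 0.024, 0.076, 0, 0], [0, 0.036, 0.114, 0, 0], [0, 0.048, 0.152, 0, 0], [0, 0.06, 0.19, 0, 0]]
  ]
}}

```text
time_s: 1.35
tcp_pos: [0.4796, -0.0532, 0.2394]
ee_rot: [[-0.984, -0.177, -0.0], [-0.177, 0.984, 0.0], [0.0, 0.0, -1.0]]
wrist_force: [0.6, -0.8, 0.2]
gripper_width: 0.998
```

>>> {"fn": "play_rows", "kwargs": {
  "targets": [
    [[0, 0.007, 0.039, 0, 0], [0, 0.014, 0.078, 0, 0], [0, 0.021, 0.117, 0, 0], [0, 0.028, 0.156, 0, 0], [0, 0.035, 0.195, 0, 0]]
  ]
}}

```text
time_s: 1.77
tcp_pos: [0.5144, 0.1418, 0.2393]
ee_rot: [[-0.984, -0.177, -0.001], [-0.177, 0.984, -0.0], [0.001, -0.0, -1.0]]
wrist_force: [1.4, -0.1, -0.2]
gripper_width: 0.995
```

>>> {"fn": "play_rows", "kwargs": {
  "targets": [
    [[0, 0.004, 0.038, 0, 0], [0, 0.009, 0.076, 0, 0], [0, 0.013, 0.114, 0, 0], [0, 0.0145, 0.1465, 0, 0], [0, 0.0145, 0.1465, 0, 0]]
  ]
}}

```text
time_s: 2.18
tcp_pos: [0.5294, 0.2914, 0.2381]
ee_rot: [[-0.983, -0.181, -0.0], [-0.181, 0.983, 0.0], [-0.0, 0.0, -1.0]]
wrist_force: [0.5, -0.4, -0.4]
gripper_width: 1.0
```

>>> {"fn": "play_rows", "kwargs": {
  "targets": [
    [[0, 0, -0.001, -0.015, 0], [0, 0, -0.001, -0.03, 0], [0, 0, -0.001, -0.045, 0], [0, 0, -0.001, -0.06, 0], [0, 0, -0.001, -0.061, 0]]
  ]
}}

```text
time_s: 2.6
tcp_pos: [0.5274, 0.2838, 0.1749]
ee_rot: [[-0.984, -0.176, -0.006], [-0.176, 0.984, -0.004], [0.007, -0.003, -1.0]]
wrist_force: [-1.6, 0.1, -0.1]
gripper_width: 1.003
```

```bash
python3 - <<'E'
from h import *
a=capture("side");b=capture("top");s=sense();print(s["tcp_pos"],s["wrist_force"])
a=cv2.resize(a[300:440,210:350],None,fx=2.8,fy=2.8,interpolation=2);b=cv2.resize(b[215:315,130:230],None,fx=3.92,fy=3.92,interpolation=2)
cv2.imwrite("pics/g1.png",np.hstack([a,b]))
E
```

```text
[0.52901701 0.28473514 0.17799438] [-0.05991289  0.09026212  0.07829036]
```

View pics/g1.png

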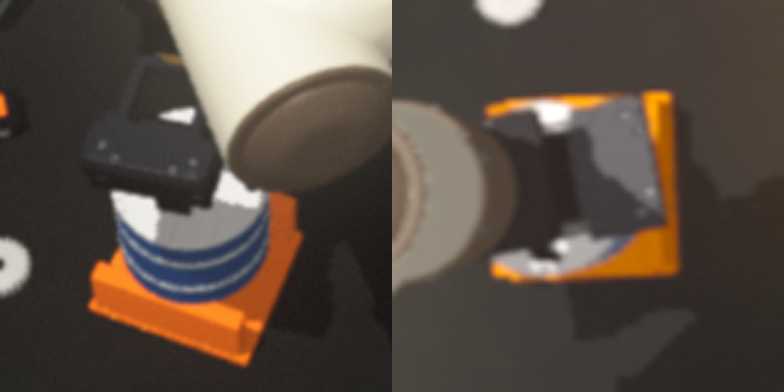

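The gripper is over the handle (side view about (150,165), lid untouched). I'll close it now.

>>> {"fn": "play_rows", "kwargs": {
  "targets": [
    [[0.4, 0, 0, 0, 0], [0.7, 0, 0, 0, 0], [0.85, 0, 0, 0, 0], [0.95, 0, 0, 0, 0], [1, 0, 0, 0, 0]]
  ]
}}

```text
time_s: 3.12
tcp_pos: [0.5294, 0.2854, 0.1791]
ee_rot: [[-0.984, -0.177, 0.001], [-0.177, 0.984, 0.001], [-0.001, 0.001, -1.0]]
wrist_force: [0.7, 0.4, -0.0]
gripper_width: 0.707
```

>>> {"fn": "play_rows", "kwargs": {
  "targets": [
    [[1, 0, 0, 0, 0], [1, 0, 0, 0, 0], [1, 0, 0, 0, 0], [1, 0, 0, 0, 0], [1, 0, 0, 0, 0]]
  ]
}}

```text
time_s: 3.53
tcp_pos: [0.5292, 0.2854, 0.1785]
ee_rot: [[-0.984, -0.177, -0.0], [-0.177, 0.984, -0.0], [0.0, -0.0, -1.0]]
wrist_force: [0.1, -0.5, -0.4]
gripper_width: 0.324
```

```bash
python3 - <<'E'
from h import *
s=sense();print(s["tcp_pos"],s["wrist_force"],s["moment"],s["gripper_width"]*87)
E
```

```text
[0.52923426 0.28535141 0.17851993] [ 0.06549296 -0.46410581 -0.39616287] [-0.04736163  0.04469251 -0.00116623] 28.1743054253535
```

>>> {"fn": "play_rows", "kwargs": {
  "targets": [
    [[1, 0, 0, 0, 0], [1, 0, 0, 0, 0], [1, 0, 0, 0, 0], [1, 0, 0, 0, 0], [1, 0, 0, 0, 0]]
  ]
}}

```text
time_s: 3.95
tcp_pos: [0.5294, 0.2859, 0.1788]
ee_rot: [[-0.984, -0.177, 0.001], [-0.177, 0.984, 0.001], [-0.001, 0.001, -1.0]]
wrist_force: [0.2, 3.1, 1.6]
gripper_width: 0.103
```

>>> {"fn": "play_rows", "kwargs": {
  "targets": [
    [[1, 0, 0, 0.003, 0], [1, 0, 0, 0.008, 0], [1, 0, 0, 0.014, 0], [1, 0, 0, 0.02, 0], [1, 0, 0, 0.025, 0]]
  ]
}}

```text
time_s: 4.37
tcp_pos: [0.5293, 0.2851, 0.2041]
ee_rot: [[-0.984, -0.177, -0.0], [-0.177, 0.984, -0.0], [0.0, -0.0, -1.0]]
wrist_force: [0.4, 0.7, -4.7]
gripper_width: 0.098
```

```bash
python3 - <<'E'
from h import *
a=capture("side");b=capture("top");s=sense();print(s["tcp_pos"],s["wrist_force"],s["moment"],s["gripper_width"]*87)
a=cv2.resize(a[290:430,210:350],None,fx=2.8,fy=2.8,interpolation=2);b=cv2.resize(b[215:315,130:230],None,fx=3.92,fy=3.92,interpolation=2)
cv2.imwrite("pics/g2.png",np.hstack([a,b]))
E
```

```text
[0.52978749 0.28559229 0.20491045] [ 0.59525662 -0.08750966 -3.89073826] [ 0.03195643 -0.09974913 -0.01623813] 8.439763400228076
```

View pics/g2.png

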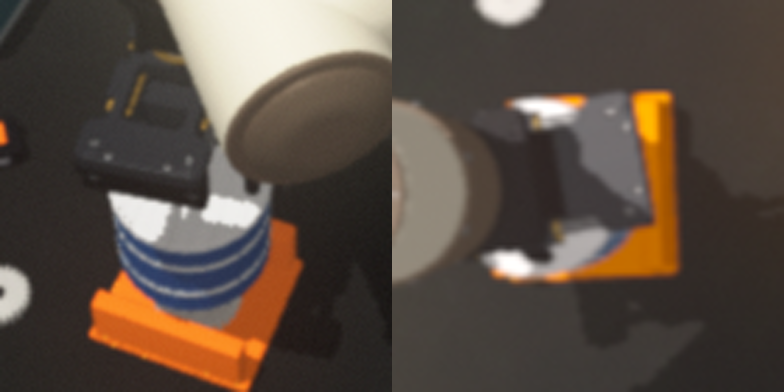

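Canister is clear of the rails and level, with a load of about 3.9 N. Next I carry it to the pad.

>>> {"fn": "play_rows", "kwargs": {
  "targets": [
    [[1, 0, 0, 0.005, 0], [1, 0.001, -0.002, 0.01, 0], [1, 0.003, -0.007, 0.015, 0], [1, 0.006, -0.016, 0.02, 0], [1, 0.01, -0.027, 0.02, 0]]
  ]
}}

```text
time_s: 4.88
tcp_pos: [0.54, 0.2581, 0.2251]
ee_rot: [[-0.984, -0.178, 0.002], [-0.178, 0.984, 0.001], [-0.002, 0.001, -1.0]]
wrist_force: [0.6, 0.5, -4.1]
gripper_width: 0.104
```

>>> {"fn": "play_rows", "kwargs": {
  "targets": [
    [[1, 0.005, -0.013, 0, 0], [1, 0.01, -0.027, 0, 0], [1, 0.015, -0.04, 0, 0], [1, 0.02, -0.053, 0, 0], [1, 0.025, -0.067, 0, 0]]
  ]
}}

```text
time_s: 5.3
tcp_pos: [0.5648, 0.1896, 0.2233]
ee_rot: [[-0.984, -0.176, -0.0], [-0.176, 0.984, -0.0], [0.0, -0.0, -1.0]]
wrist_force: [-0.8, -0.2, -4.8]
gripper_width: 0.098
```

>>> {"fn": "play_rows", "kwargs": {
  "targets": [
    [[1, 0.005, -0.013, 0, 0], [1, 0.01, -0.027, 0, 0], [1, 0.015, -0.04, 0, 0], [1, 0.02, -0.053, 0, 0], [1, 0.025, -0.067, 0, 0]]
  ]
}}

```text
time_s: 5.72
tcp_pos: [0.5898, 0.123, 0.2235]
ee_rot: [[-0.984, -0.177, 0.0], [-0.177, 0.984, 0.0], [-0.0, 0.0, -1.0]]
wrist_force: [0.5, 0.2, -4.3]
gripper_width: 0.104
```

>>> {"fn": "play_rows", "kwargs": {
  "targets": [
    [[1, 0.005, -0.013, 0, 0], [1, 0.01, -0.027, 0, 0], [1, 0.015, -0.04, 0, 0], [1, 0.02, -0.053, 0, 0], [1, 0.025, -0.066, 0, 0]]
  ]
}}

```text
time_s: 6.13
tcp_pos: [0.6147, 0.0571, 0.2235]
ee_rot: [[-0.984, -0.177, -0.0], [-0.177, 0.984, 0.0], [-0.0, 0.0, -1.0]]
wrist_force: [0.6, 0.5, -4.8]
gripper_width: 0.104
```

>>> {"fn": "play_rows", "kwargs": {
  "targets": [
    [[1, 0.005, -0.013, 0, 0], [1, 0.01, -0.025, 0, 0], [1, 0.014, -0.036, 0, 0], [1, 0.017, -0.043, 0, 0], [1, 0.019, -0.047, 0, 0]]
  ]
}}

```text
time_s: 6.55
tcp_pos: [0.6336, 0.0101, 0.2234]
ee_rot: [[-0.984, -0.176, -0.0], [-0.176, 0.984, -0.0], [0.0, -0.0, -1.0]]
wrist_force: [0.3, 0.6, -4.8]
gripper_width: 0.098
```

>>> {"fn": "play_rows", "kwargs": {
  "targets": [
    [[1, 0, 0, -0.006, 0], [1, 0, 0, -0.015, 0], [1, 0, 0, -0.025, 0], [1, 0, 0, -0.035, 0], [1, 0, 0, -0.045, 0]]
  ]
}}

```text
time_s: 6.97
tcp_pos: [0.6326, 0.0118, 0.1769]
ee_rot: [[-0.984, -0.178, -0.002], [-0.178, 0.984, -0.0], [0.002, 0.0, -1.0]]
wrist_force: [0.1, -0.5, -4.9]
gripper_width: 0.1
```

```bash
python3 - <<'E'
from h import *
a=capture("side");b=capture("top");s=sense();print(s["tcp_pos"],s["wrist_force"],s["moment"],s["gripper_width"]*87)
cv2.imwrite("pics/sideP.png",a);cv2.imwrite("pics/topP.png",b)
p=s["tcp_pos"];print(proj("side",p),proj("top",p))
a=cv2.resize(a[200:340,220:360],None,fx=2.8,fy=2.8,interpolation=2);b=cv2.resize(b[170:270,236:336],None,fx=3.92,fy=3.92,interpolation=2)
cv2.imwrite("pics/g3.png",np.hstack([a,b]))
E
```

```text
[0.63155778 0.01154813 0.17541688] [-1.0974519   0.21631441 -3.93386919] [-0.05623183  0.24876428  0.03123316] 8.783404638525944
[289.49237871 233.74511107] [281.34487717 217.77905731]
```

View pics/g3.png

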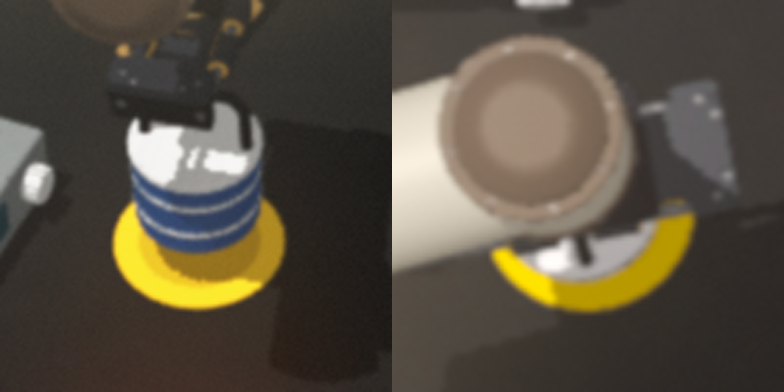

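Canister is upright over the pad, roughly centred (side crop: base at (197,230) inside the yellow disc). I'll lower it slowly.

>>> {"fn": "play_rows", "kwargs": {
  "targets": [
    [[1, 0, 0, -0.009, 0], [1, 0, 0, -0.018, 0], [1, 0, 0, -0.027, 0], [1, 0, 0, -0.034, 0], [1, 0, 0, -0.038, 0]]
  ]
}}

```text
time_s: 7.48
tcp_pos: [0.6326, 0.0112, 0.1389]
ee_rot: [[-0.984, -0.177, -0.002], [-0.177, 0.984, -0.0], [0.002, 0.0, -1.0]]
wrist_force: [0.0, -0.0, -3.8]
gripper_width: 0.102
```

>>> {"fn": "play_rows", "kwargs": {
  "targets": [
    [[1, 0, 0, -0.002, 0], [1, 0, 0, -0.004, 0], [1, 0, 0, -0.006, 0], [1, 0, 0, -0.007, 0], [1, 0, 0, -0.007, 0]]
  ]
}}

```text
time_s: 7.9
tcp_pos: [0.6332, 0.0113, 0.1336]
ee_rot: [[-0.984, -0.177, 0.0], [-0.177, 0.984, 0.0], [-0.0, 0.0, -1.0]]
wrist_force: [0.4, -0.3, -4.3]
gripper_width: 0.102
```

>>> {"fn": "play_rows", "kwargs": {
  "targets": [
    [[1, 0, 0, -0.001, 0], [1, 0, 0, -0.001, 0], [1, 0, 0, -0.002, 0], [1, 0, 0, -0.002, 0], [1, 0, 0, -0.002, 0]]
  ]
}}

```text
time_s: 8.32
tcp_pos: [0.6334, 0.0114, 0.1317]
ee_rot: [[-0.984, -0.177, 0.0], [-0.177, 0.984, 0.0], [-0.0, 0.0, -1.0]]
wrist_force: [0.7, 0.9, -4.0]
gripper_width: 0.104
```

Not touching yet; a little more.

>>> {"fn": "play_rows", "kwargs": {
  "targets": [
    [[1, 0, 0, -0.0005, 0], [1, 0, 0, -0.001, 0], [1, 0, 0, -0.001, 0], [1, 0, 0, -0.001, 0], [1, 0, 0, -0.001, 0]]
  ]
}}

```text
time_s: 8.73
tcp_pos: [0.6338, 0.0116, 0.1317]
ee_rot: [[-0.984, -0.177, 0.002], [-0.177, 0.984, 0.0], [-0.002, -0.0, -1.0]]
wrist_force: [-1.6, 2.6, 3.8]
gripper_width: 0.104
```

>>> {"fn": "play_rows", "kwargs": {
  "targets": [
    [[1, 0, 0, -0.0005, 0], [1, 0, 0, -0.001, 0], [1, 0, 0, -0.001, 0], [1, 0, 0, -0.001, 0], [1, 0, 0, -0.001, 0]]
  ]
}}

```text
time_s: 9.15
tcp_pos: [0.634, 0.0117, 0.1316]
ee_rot: [[-0.984, -0.178, 0.003], [-0.178, 0.984, 0.0], [-0.003, -0.0, -1.0]]
wrist_force: [-2.4, 3.2, 7.7]
gripper_width: 0.101
```

Touchdown. Release and rise.

>>> {"fn": "play_rows", "kwargs": {
  "targets": [
    [[1, 0, 0, 0.001, 0], [0.9, 0, 0, 0.001, 0], [0.8, 0, 0, 0.001, 0], [0.6, 0, 0, 0.001, 0], [0.4, 0, 0, 0.001, 0]]
  ]
}}

```text
time_s: 9.57
tcp_pos: [0.6332, 0.011, 0.13]
ee_rot: [[-0.984, -0.177, -0.0], [-0.177, 0.984, -0.0], [0.0, -0.0, -1.0]]
wrist_force: [-0.2, 0.5, 0.4]
gripper_width: 0.248
```

>>> {"fn": "play_rows", "kwargs": {
  "targets": [
    [[0.2, 0, 0, 0, 0], [0.2, 0, 0, 0, 0], [0.2, 0, 0, 0, 0], [0.2, 0, 0, 0, 0], [0.2, 0, 0, 0, 0]]
  ]
}}

```text
time_s: 9.98
tcp_pos: [0.6332, 0.0112, 0.1304]
ee_rot: [[-0.984, -0.177, -0.0], [-0.177, 0.984, -0.0], [0.0, -0.0, -1.0]]
wrist_force: [-0.6, -0.3, -0.4]
gripper_width: 0.624
```

>>> {"fn": "play_rows", "kwargs": {
  "targets": [
    [[0.2, 0, 0, 0.01, 0], [0.2, 0, 0, 0.03, 0], [0.2, 0, 0, 0.05, 0], [0.2, 0, 0, 0.075, 0], [0.2, 0, 0, 0.1, 0]]
  ]
}}

```text
time_s: 10.4
tcp_pos: [0.6331, 0.0112, 0.2322]
ee_rot: [[-0.984, -0.177, -0.0], [-0.177, 0.984, -0.0], [0.0, -0.0, -1.0]]
wrist_force: [-0.6, 0.2, 0.5]
gripper_width: 0.795
```

>>> {"fn": "play_rows", "kwargs": {
  "targets": [
    [[0.2, -0.024, -0.031, 0, 0], [0.2, -0.048, -0.062, 0, 0], [0.2, -0.072, -0.093, 0, 0], [0.2, -0.096, -0.124, 0, 0], [0.2, -0.115, -0.155, 0, 0]]
  ]
}}

```text
time_s: 10.82
tcp_pos: [0.5164, -0.1448, 0.2317]
ee_rot: [[-0.984, -0.178, 0.001], [-0.178, 0.984, -0.0], [-0.001, -0.0, -1.0]]
wrist_force: [-0.6, 0.7, 0.2]
gripper_width: 0.801
```

```bash
python3 - <<'E'
from h import *
a=capture("side");b=capture("top");s=sense();print(s["tcp_pos"],s["wrist_force"],s["gripper_width"]*87)
cv2.imwrite("pics/sideQ.png",a);cv2.imwrite("pics/topQ.png",b)
a=cv2.resize(a[180:440,220:400],None,fx=2.2,fy=2.2,interpolation=2);b=cv2.resize(b[190:300,140:280],None,fx=2.8,fy=2.8,interpolation=2)
o=np.zeros((572,788,3),np.uint8);o[:a.shape[0],:396]=a;o[:b.shape[0],396:]=b[:,:392];cv2.imwrite("pics/g4.png",o)
E
```

```text
[ 0.51542584 -0.14676938  0.23196876] [-0.31669811  0.17171418  1.29178687] 69.31240721008156
```

View pics/g4.png

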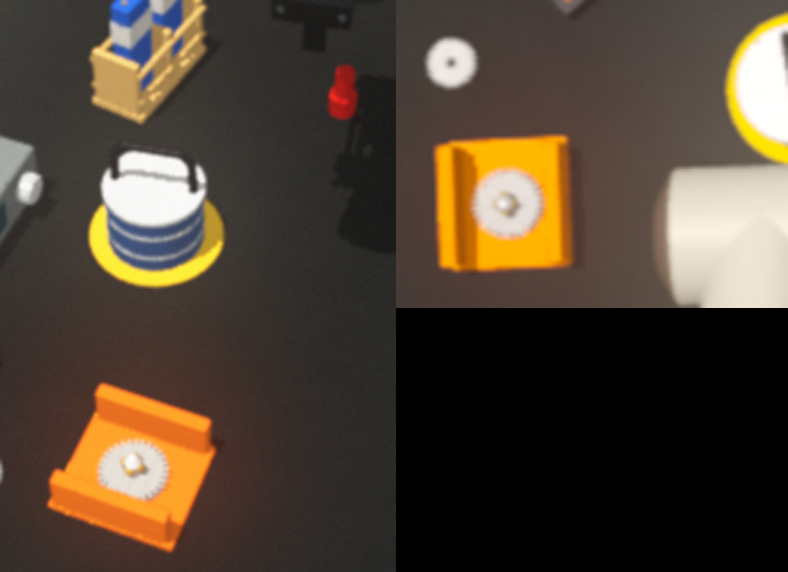

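Canister stands upright and roughly centred on the pad (side crop (157,225)). The gear is at side crop (133,470) with the post tip at (134,463), and at top crop (507,203). Now I'll locate the post and cap.

```bash
python3 - <<'E'
from h import *
I={n:cv2.imread(f"pics/{n}Q.png") for n in("side","top")}
B=dict(side=(255,375,305,412),top=(165,245,196,278));R=dict(side=(355,200,395,245),top=(370,250,405,285))
for n in I:
    m=mask(I[n],(0,0,95),(180,110,255),B[n]); c=cv2.convexHull(big(m)); e=cv2.fitEllipse(c); print(n,"gear",cen(c),e,onz(n,e[0],.016))
    if n=="side":
        m=mask(I[n],(0,120,40),(8,255,255),R[n]); c=big(m); print("cap",cen(c),cv2.boundingRect(c),onz(n,cen(c),.03), cv2.contourArea(c))
        ys,xs=np.nonzero(m)
        for y in range(ys.min(),ys.max()+1,2): print(y,xs[ys==y].min(),xs[ys==y].max())
print("post tip by eye",onz("side",(220+134/2.2,180+460/2.2),.036),onz("top",(140+(507-396)/2.8,190+203/2.8),.036))
c=cv2.imread("pics/top0.png");m=mask(c,(0,120,40),(8,255,255),R["top"]);print("cap top",cen(big(m)),cv2.minEnclosingCircle(big(m)))
# predicted cap appearance for bases
print(proj("side",(.512,-.2485,.0)),proj("side",(.512,-.2485,.062)))
# canister lid vs pad
m=mask(I["side"],(0,0,110),(180,70,255),(255,245,325,290));c=cv2.convexHull(big(m));e=cv2.fitEllipse(c);print("lid",e,onz("side",e[0],.083))
E
```

```text
side gear [280.52771211 392.9939585 ] ((280.3099365234375, 393.2750244140625), (26.581897735595703, 32.097450256347656), 93.29378509521484) [0.52960207 0.28678941 0.016     ]
cap [375.72232764 222.10942441] (369, 209, 14, 26) [ 0.51204528 -0.24834195  0.03      ] 263.5
209 374 379
211 372 381
213 372 381
215 372 381
217 372 381
219 370 381
221 369 382
223 369 382
225 369 382
227 369 382
229 369 382
231 369 381
233 371 379
top gear [179.46946284 262.37306843] ((179.46493530273438, 262.2822265625), (23.878250122070312, 24.758678436279297), 78.91455078125) [0.53057208 0.28620989 0.016     ]
post tip by eye [0.52674151 0.28830669 0.036     ] [0.53003583 0.28118832 0.036     ]
cap top [386.375      265.77850877] ((386.5, 265.5), 7.648629188537598)
[374.87627542 230.48394781] [376.72813806 212.8429444 ]
lid ((288.29052734375, 269.2377014160156), (45.170379638671875, 51.68994903564453), 62.65564727783203) [0.62815073 0.03129481 0.083     ]
```

>>> {"fn": "play_rows", "kwargs": {
  "targets": [
    [[0.1, -0.001, -0.03, 0, 0], [0, -0.002, -0.06, 0, 0], [0, -0.0025, -0.085, 0, 0], [0, -0.0025, -0.101, 0, 0], [0, -0.0025, -0.101, 0, 0]]
  ]
}}

```text
time_s: 11.33
tcp_pos: [0.5161, -0.247, 0.2311]
ee_rot: [[-0.985, -0.174, 0.001], [-0.174, 0.985, -0.001], [-0.001, -0.001, -1.0]]
wrist_force: [0.7, 0.4, -0.7]
gripper_width: 0.985
```

>>> {"fn": "play_rows", "kwargs": {
  "targets": [
    [[0, 0, 0, -0.025, 0], [0, 0, 0, -0.05, 0], [0, 0, 0, -0.075, 0], [0, 0, 0, -0.1, 0], [0, 0, 0, -0.115, 0]]
  ]
}}

```text
time_s: 11.75
tcp_pos: [0.515, -0.2434, 0.1135]
ee_rot: [[-0.984, -0.177, -0.003], [-0.177, 0.984, 0.001], [0.002, 0.002, -1.0]]
wrist_force: [0.2, 0.7, -0.2]
gripper_width: 1.0
```

>>> {"fn": "play_rows", "kwargs": {
  "targets": [
    [[0, 0, 0, 0, 0], [0, 0, 0, 0, 0], [0, 0, 0, 0, 0], [0, 0, 0, 0, 0], [0, 0, 0, 0, 0]]
  ]
}}

```text
time_s: 12.17
tcp_pos: [0.5167, -0.2447, 0.1171]
ee_rot: [[-0.984, -0.177, 0.003], [-0.177, 0.984, -0.001], [-0.003, -0.001, -1.0]]
wrist_force: [-0.9, -0.0, -0.1]
gripper_width: 0.998
```

```bash
python3 - <<'E'
from h import *
a=capture("side");b=capture("top");s=sense();print(s["tcp_pos"],s["wrist_force"],s["gripper_width"]*87)
c=big(mask(a,(0,120,40),(8,255,255),(355,190,395,245)));print(cen(c),cv2.boundingRect(c))
a=cv2.resize(a[150:270,305:445],None,fx=4,fy=4,interpolation=2)
cv2.imwrite("pics/g5.png",a)
E
```

```text
[ 0.51622941 -0.24473422  0.11661951] [0.58988917 0.87380665 0.48956954] 86.98652330671582
[375.8468661  223.40740741] (369, 209, 14, 26)
```

View pics/g5.png

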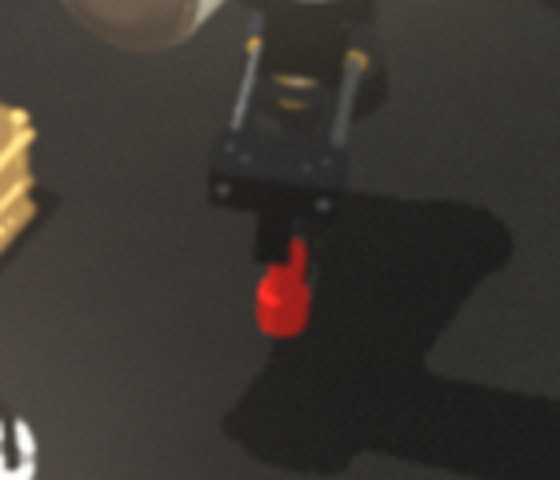

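The front finger (crop x about 275) lines up with the cap (crop (284,300)). Correcting by -3 mm in x and -3 mm in y, then descending.

>>> {"fn": "play_rows", "kwargs": {
  "targets": [
    [[0, -0.003, -0.003, -0.015, 0], [0, -0.003, -0.003, -0.03, 0], [0, -0.003, -0.003, -0.045, 0], [0, -0.003, -0.003, -0.06, 0], [0, -0.003, -0.003, -0.0685, 0]]
  ]
}}

```text
time_s: 12.68
tcp_pos: [0.5121, -0.2476, 0.0459]
ee_rot: [[-0.984, -0.176, -0.001], [-0.176, 0.984, 0.0], [0.001, 0.001, -1.0]]
wrist_force: [-0.6, 0.4, -0.1]
gripper_width: 0.998
```

>>> {"fn": "play_rows", "kwargs": {
  "targets": [
    [[0.3, 0, 0, 0, 0], [0.5, 0, 0, 0, 0], [0.6, 0, 0, 0, 0], [0.7, 0, 0, 0, 0], [0.8, 0, 0, 0, 0]]
  ]
}}

```text
time_s: 13.1
tcp_pos: [0.5133, -0.2478, 0.048]
ee_rot: [[-0.984, -0.177, 0.002], [-0.177, 0.984, -0.0], [-0.002, -0.001, -1.0]]
wrist_force: [-0.1, 0.9, -0.1]
gripper_width: 0.709
```

>>> {"fn": "play_rows", "kwargs": {
  "targets": [
    [[1, 0, 0, 0, 0], [1, 0, 0, 0, 0], [1, 0, 0, 0, 0], [1, 0, 0, 0, 0], [1, 0, 0, 0, 0]]
  ]
}}

```text
time_s: 13.52
tcp_pos: [0.5128, -0.2477, 0.0471]
ee_rot: [[-0.984, -0.177, 0.0], [-0.177, 0.984, -0.0], [-0.0, -0.0, -1.0]]
wrist_force: [0.2, 0.1, 0.5]
gripper_width: 0.324
```

>>> {"fn": "play_rows", "kwargs": {
  "targets": [
    [[1, 0, 0, 0, 0], [1, 0, 0, 0, 0], [1, 0, 0, 0, 0], [1, 0, 0, 0, 0], [1, 0, 0, 0, 0]]
  ]
}}

```text
time_s: 13.93
tcp_pos: [0.5127, -0.2477, 0.047]
ee_rot: [[-0.984, -0.177, -0.0], [-0.177, 0.984, 0.0], [0.0, 0.0, -1.0]]
wrist_force: [0.1, -0.1, -0.1]
gripper_width: 0.244
```

>>> {"fn": "play_rows", "kwargs": {
  "targets": [
    [[1, 0, 0, 0.01, 0], [1, 0, 0, 0.03, 0], [1, 0, 0, 0.06, 0], [1, 0, 0, 0.09, 0], [1, 0, 0, 0.12, 0]]
  ]
}}

```text
time_s: 14.35
tcp_pos: [0.5124, -0.2476, 0.1689]
ee_rot: [[-0.984, -0.177, -0.0], [-0.177, 0.984, -0.0], [0.0, 0.0, -1.0]]
wrist_force: [1.3, 0.3, 0.8]
gripper_width: 0.245
```

Cap gripped (21 mm wide). Carrying it over to the stand along x≈0.50, clear of the canister.

>>> {"fn": "play_rows", "kwargs": {
  "targets": [
    [[1, -0.003, 0.02, 0.006, 0], [1, -0.006, 0.055, 0.012, 0], [1, -0.009, 0.09, 0.018, 0], [1, -0.012, 0.125, 0.024, 0], [1, -0.012, 0.16, 0.03, 0]]
  ]
}}

```text
time_s: 14.77
tcp_pos: [0.4997, -0.0864, 0.1981]
ee_rot: [[-0.984, -0.176, 0.0], [-0.176, 0.984, 0.0], [-0.0, 0.0, -1.0]]
wrist_force: [-0.6, 0.9, -0.0]
gripper_width: 0.245
```

>>> {"fn": "play_rows", "kwargs": {
  "targets": [
    [[1, 0, 0.038, 0, 0], [1, 0, 0.076, 0, 0], [1, 0, 0.114, 0, 0], [1, 0, 0.152, 0, 0], [1, 0, 0.19, 0, 0]]
  ]
}}

```text
time_s: 15.18
tcp_pos: [0.5002, 0.1041, 0.198]
ee_rot: [[-0.984, -0.177, 0.001], [-0.177, 0.984, 0.001], [-0.001, 0.0, -1.0]]
wrist_force: [1.4, -0.4, -0.4]
gripper_width: 0.242
```

>>> {"fn": "play_rows", "kwargs": {
  "targets": [
    [[1, 0.006, 0.038, 0, 0], [1, 0.012, 0.076, 0, 0], [1, 0.018, 0.114, 0, 0], [1, 0.026, 0.15, 0, 0], [1, 0.03, 0.18, 0, 0]]
  ]
}}

```text
time_s: 15.6
tcp_pos: [0.5309, 0.2849, 0.1978]
ee_rot: [[-0.984, -0.178, 0.001], [-0.178, 0.984, 0.001], [-0.001, 0.0, -1.0]]
wrist_force: [0.9, -0.4, 0.1]
gripper_width: 0.245
```

>>> {"fn": "play_rows", "kwargs": {
  "targets": [
    [[1, 0, 0.004, -0.02, 0], [1, 0, 0.004, -0.04, 0], [1, 0, 0.004, -0.06, 0], [1, 0, 0.004, -0.08, 0], [1, 0, 0.004, -0.09, 0]]
  ]
}}

```text
time_s: 16.02
tcp_pos: [0.5294, 0.2856, 0.105]
ee_rot: [[-0.984, -0.177, -0.003], [-0.177, 0.984, -0.002], [0.004, -0.002, -1.0]]
wrist_force: [-0.4, 0.0, -0.8]
gripper_width: 0.245
```

>>> {"fn": "play_rows", "kwargs": {
  "targets": [
    [[1, 0, 0, 0, 0], [1, 0, 0, 0, 0], [1, 0, 0, 0, 0]]
  ]
}}

```text
time_s: 16.27
tcp_pos: [0.5316, 0.2868, 0.1086]
ee_rot: [[-0.984, -0.177, 0.002], [-0.177, 0.984, 0.001], [-0.002, 0.001, -1.0]]
wrist_force: [0.1, 0.3, 0.2]
gripper_width: 0.243
```

```bash
python3 - <<'E'
from h import *
a=capture("side");b=capture("top");s=sense();print(s["tcp_pos"],s["wrist_force"],s["gripper_width"]*87)
cv2.imwrite("pics/sideR.png",a)
c=big(mask(a,(0,150,40),(3,255,255),(240,300,320,410)));print(cen(c),cv2.boundingRect(c))
p=s["tcp_pos"];print("rim proj",proj("side",p-[0,0,.047]),"skirt top",proj("side",p-[0,0,.021]),"tip",proj("side",(.5301,.2865,.036)))
cv2.imwrite("pics/g6.png",cv2.resize(a[310:430,210:350],None,fx=5,fy=5,interpolation=2))
E
```

```text
[0.53150771 0.28684436 0.10870369] [-0.86970456  0.07663409 -0.02644025] 20.947556194459626Traceback (most recent call last):
  File "<stdin>", line 4, in <module>
  File "h.py", line 19, in big
    def big(m): return max(cv2.findContours(m,cv2.RETR_EXTERNAL,cv2.CHAIN_APPROX_NONE)[0],key=cv2.contourArea)
                       ~~~^^^^^^^^^^^^^^^^^^^^^^^^^^^^^^^^^^^^^^^^^^^^^^^^^^^^^^^^^^^^^^^^^^^^^^^^^^^^^^^^^^^^
ValueError: max() iterable argument is empty
```

```bash
python3 - <<'E'
from h import *
a=cv2.imread("pics/sideR.png");p=np.array([0.5312,0.2868,0.1085])
print("rim proj",proj("side",p-[0,0,.047]),"skirt top",proj("side",p-[0,0,.021]),"tip",proj("side",(.5301,.2865,.036)))
cv2.imwrite("pics/g6.png",cv2.resize(a[310:430,210:350],None,fx=5,fy=5,interpolation=2))
E
```

```text
rim proj [278.68088902 380.72265935] skirt top [278.14129058 373.39261959] tip [279.7623827  387.75655545]
```

View pics/g6.png

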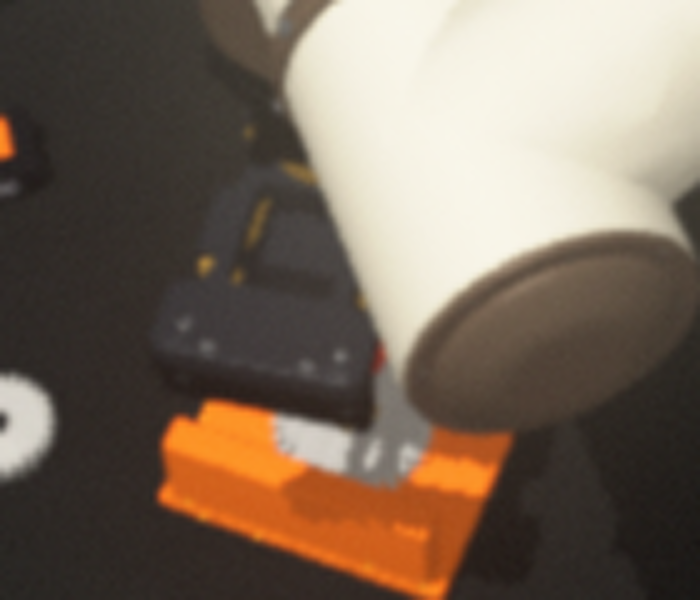

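Cap mostly hidden by the hand; only a bit of red shows at crop (380,355), where the skirt's right edge should be. Descending stepwise and watching the lateral force.

>>> {"fn": "play_rows", "kwargs": {
  "targets": [
    [[1, -0.001, 0, -0.007, 0], [1, -0.001, 0, -0.014, 0], [1, -0.001, 0, -0.021, 0], [1, -0.001, 0, -0.021, 0], [1, -0.001, 0, -0.021, 0]]
  ]
}}

```text
time_s: 16.78
tcp_pos: [0.5294, 0.286, 0.0851]
ee_rot: [[-0.984, -0.177, -0.001], [-0.177, 0.984, -0.001], [0.002, -0.001, -1.0]]
wrist_force: [0.5, 1.1, -1.0]
gripper_width: 0.242
```

>>> {"fn": "play_rows", "kwargs": {
  "targets": [
    [[1, 0, 0, -0.002, 0], [1, 0, 0, -0.004, 0], [1, 0, 0, -0.006, 0], [1, 0, 0, -0.008, 0], [1, 0, 0, -0.009, 0]]
  ]
}}

```text
time_s: 17.2
tcp_pos: [0.5296, 0.2862, 0.0767]
ee_rot: [[-0.984, -0.177, -0.0], [-0.177, 0.984, -0.0], [0.0, -0.0, -1.0]]
wrist_force: [-0.0, 1.0, 0.4]
gripper_width: 0.243
```

>>> {"fn": "play_rows", "kwargs": {
  "targets": [
    [[1, 0, 0, -0.001, 0], [1, 0, 0, -0.002, 0], [1, 0, 0, -0.003, 0], [1, 0, 0, -0.004, 0], [1, 0, 0, -0.004, 0]]
  ]
}}

```text
time_s: 17.62
tcp_pos: [0.5305, 0.2869, 0.0743]
ee_rot: [[-0.984, -0.178, 0.002], [-0.178, 0.984, 0.001], [-0.002, 0.001, -1.0]]
wrist_force: [-1.1, -0.0, 5.3]
gripper_width: 0.244
```

>>> {"fn": "play_rows", "kwargs": {
  "targets": [
    [[1, 0, 0, -0.001, 0], [1, 0, 0, -0.002, 0], [1, 0, 0, -0.003, 0], [1, 0, 0, -0.004, 0], [1, 0, 0, -0.004, 0]]
  ]
}}

```text
time_s: 18.03
tcp_pos: [0.531, 0.2871, 0.0717]
ee_rot: [[-0.984, -0.178, 0.004], [-0.178, 0.984, 0.002], [-0.004, 0.001, -1.0]]
wrist_force: [-1.1, -0.2, 7.8]
gripper_width: 0.243
```

Just as expected: balls contacted, low side force. Continuing.

>>> {"fn": "play_rows", "kwargs": {
  "targets": [
    [[1, 0, 0, -0.001, 0], [1, 0, 0, -0.002, 0], [1, 0, 0, -0.003, 0], [1, 0, 0, -0.004, 0], [1, 0, 0, -0.004, 0]]
  ]
}}

```text
time_s: 18.45
tcp_pos: [0.5296, 0.2863, 0.064]
ee_rot: [[-0.984, -0.177, -0.0], [-0.177, 0.984, -0.0], [0.0, 0.0, -1.0]]
wrist_force: [1.2, 1.4, -3.6]
gripper_width: 0.243
```

>>> {"fn": "play_rows", "kwargs": {
  "targets": [
    [[1, 0, 0, -0.001, 0], [1, 0, 0, -0.002, 0], [1, 0, 0, -0.002, 0], [1, 0, 0, -0.002, 0], [1, 0, 0, -0.002, 0]]
  ]
}}

```text
time_s: 18.87
tcp_pos: [0.5296, 0.2861, 0.063]
ee_rot: [[-0.984, -0.177, -0.0], [-0.177, 0.984, -0.0], [0.0, -0.0, -1.0]]
wrist_force: [-0.1, -0.8, 0.4]
gripper_width: 0.245
```

>>> {"fn": "play_rows", "kwargs": {
  "targets": [
    [[1, 0, 0, -0.001, 0], [1, 0, 0, -0.002, 0], [1, 0, 0, -0.002, 0], [1, 0, 0, -0.002, 0], [1, 0, 0, -0.002, 0]]
  ]
}}

```text
time_s: 19.28
tcp_pos: [0.5298, 0.2862, 0.0629]
ee_rot: [[-0.984, -0.178, 0.001], [-0.178, 0.984, -0.0], [-0.001, -0.0, -1.0]]
wrist_force: [-3.6, -1.5, 9.0]
gripper_width: 0.242
```

Clicked and home (TCP z 63 mm, rim about 16 mm). A bit more push for margin.

>>> {"fn": "play_rows", "kwargs": {
  "targets": [
    [[1, 0, 0, -0.001, 0], [1, 0, 0, -0.0015, 0], [1, 0, 0, -0.0015, 0], [1, 0, 0, -0.0015, 0], [1, 0, 0, -0.0015, 0]]
  ]
}}

```text
time_s: 19.7
tcp_pos: [0.53, 0.2862, 0.0628]
ee_rot: [[-0.984, -0.178, 0.001], [-0.178, 0.984, -0.0], [-0.001, -0.0, -1.0]]
wrist_force: [-5.2, -3.0, 16.2]
gripper_width: 0.248
```

>>> {"fn": "play_rows", "kwargs": {
  "targets": [
    [[1, 0, 0, 0, 0], [1, 0, 0, 0, 0], [1, 0, 0, 0, 0], [1, 0, 0, 0, 0], [1, 0, 0, 0, 0]]
  ]
}}

```text
time_s: 20.12
tcp_pos: [0.53, 0.2862, 0.0628]
ee_rot: [[-0.984, -0.178, 0.001], [-0.178, 0.984, -0.0], [-0.001, -0.0, -1.0]]
wrist_force: [-5.3, -3.4, 16.0]
gripper_width: 0.244
```

```bash
python3 - <<'E'
from h import *
a=capture("side");b=capture("top");s=sense();print(s["tcp_pos"],s["wrist_force"],s["gripper_width"]*87)
o=cv2.resize(a[180:440,220:400],None,fx=2.2,fy=2.2,interpolation=2);o2=cv2.resize(b[180:300,140:320],None,fx=2.2,fy=2.2,interpolation=2)
c=np.zeros((572,792,3),np.uint8);c[:,:396]=o;c[:264,396:]=o2;cv2.imwrite("pics/g7.png",c)
E
```

```text
[0.52997119 0.28618794 0.06282976] [-5.26482517 -2.27004394 14.91788918] 21.26438699102671
```

View pics/g7.png

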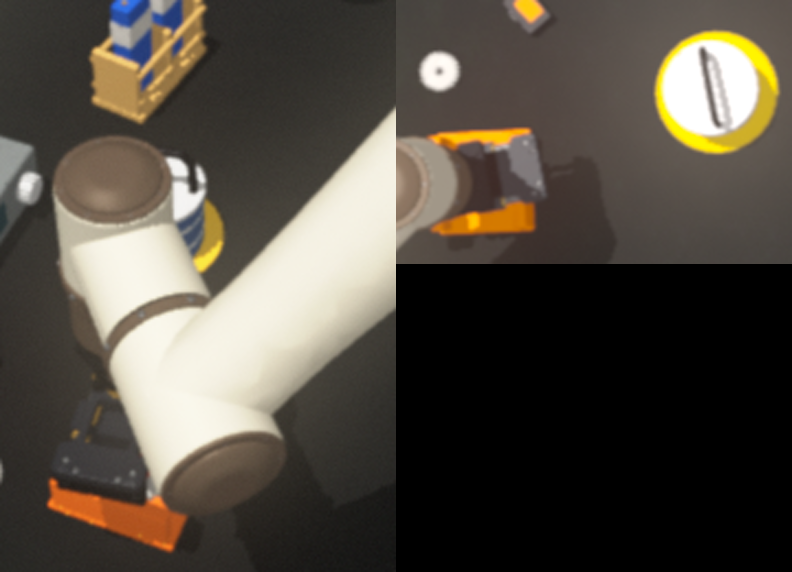

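Step 2 holds: top view shows the lid at crop (711,88), within a few mm of the pad centre after allowing for its height. The cap is pressed with about 15 N at home height, so I'm handing in.

```bash
python3 -c "
from station import *
print(finish_job())"
```

```text
the job is handed in; nothing more can be done
None
```

I moved the canister to the yellow pad and snapped the red cap onto the post. The job is handed in with the gripper still pressing on the cap; `finish_job()` gave no verdict.

- **Canister:** I lifted it by its handle, set it down on the pad and let it go. The last top picture shows the lid a few mm from the pad centre, inside the 22 mm limit. It looks upright there and in the side picture taken just after release.
- **Cap:** The push rose to about 8 N at the balls, then reversed to a pull of about 4 N as it clicked. At the end the tool was at z = 62.8 mm, which puts the rim about flush on the gear, pressed down with about 15 N. Side force was about 5–6 N.
- **Bystanders:** I did not check all of them. The packs, the spare gear and the visible part of the receiver look unmoved in the last pictures. The wheel was out of frame, but no planned move went near it.
- **Not confirmed:**
  - The cap itself was hidden by the hand at the end, so its seating is judged from tool height and force only.
  - An automatic lid fit from the side picture put the canister about 20 mm off centre. I put that down to the handle and body stripes spoiling the fit, and it disagrees with the release position and the top picture.
- **Pictures viewed:** 10, the full budget.

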